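Unlatch a lacquered box and slide its lid onto the drying deck

ROBOT

A 6-joint arm with a two-finger parallel gripper is mounted at the origin on the work surface. World frame = base frame: x ahead of the robot, y to its left, z up, the work surface at z = 0. Lengths are in mm, angles in rad, forces in N, time in s.
With the tool pointing down it reaches from about 350 to 925 mm from the base axis. Payload 6.4 kg.
Tool frame: the origin (TCP) lies on the centre line of the jaws, within the pads' length; the fingertips stand 11 mm ahead of it and the grasp point (between the pads) lies 8 mm behind it; x points along the fingers, z is the direction in which the jaws open and shut, and the axes are right-handed (so a half turn about x gives the same grasp; the last joint's range is limited). The gripper opens to 85 mm and grips with 20 to 120 N. Pads are 22 mm wide; open, the fingers measure 114 mm over their backs; the gripper's body (76 mm by 85 mm) begins 54 mm behind the grasp point. The pads swing forward as they close: fully open they stand 13 mm farther back than shut.
Start: joints at [1.132, 0.245, 1.558, -0, 1.339, -0.174], TCP at [170.112, 627.356, 242.29] pointing down, gripper open.
Joint ranges: [-3.13, 3.13], [-1.02, 2.26], [0.13, 2.54], [-0.95, 4.09], [0.21, 2.88], [-2.74, 2.74]. Speed limits (rad/s): [2.57, 2.57, 3.14, 3.14, 3.14, 3.14].

INTERFACE

Orientations are given as a 3x3 rotation matrix whose columns are the frame's x, y, z axes.
In Python, from station import manip gives the robot as it stands. Calls block until the motion is done:
- manip.movep(position, orientation): joint-space move of the TCP to a pose.
- manip.move_l(position, attitude=None, max_speed=150): straight line of the TCP; attitude=None keeps the orientation; max_speed is the mean speed in mm/s.
- manip.goto_joints(angles): joint-space move.
- manip.gripper_open() and manip.gripper_close(strength=None): open the fingers fully, or close them until they stop; strength is the grip in N (None keeps the last).
- manip.dwell(seconds).
- manip.solve_ik(position, orientation): joint angles nearest the present ones, or None.
- manip.get_image(name): name is "scene" or "top" or "wrist"; returns the picture (480x640x3 uint8, blue, green, red); there is no depth.
- manip.calibration(name): a dict with "K" (3x3 intrinsics, pixels), "pose" (4x4, takes a point from camera to world coordinates). Camera axes: x right, y down, z forward; pixel columns grow to the right and rows downward; lengths in mm; the calibration is good to about 2 mm. A picture is of the moment at which its call begins: read the wrist's pose just before it. calibration takes no time and is no camera call; for the wrist camera it gives the pose at the moment of the call.
A pose or a line that the arm cannot do raises manip.Unreachable and nothing moves.
- manip.hand_in(): hands the job in, once; it reports no verdict.
Readings, each from a call of its own:
- manip.get_time_s(): time.
- manip.get_joints(): joint angles.
- manip.get_joint_vel(): joint speeds.
- manip.get_effort(): joint torques, N m.
- manip.get_tcp_pos(): TCP position.
- manip.get_ee_rot(): TCP orientation.
- manip.get_wrist_force(): force on the tool from outside, world axes, zero at the start.
- manip.get_torque(): the same for the moment, N m.
- manip.get_grip_width(): opening from 0.0 (shut) to 1.0 (fully open).
Only numpy, scipy, OpenCV 4.12 (cv2) and the standard library are available. Lean on these libraries where they do the work, as an engineer would, in place of code of your own. Each camera call takes 0.05 s, during which the arm holds its last target. There are 200 camera calls.

TASK

Open the lacquered box for varnishing: press the brass snap tab beside it fully in, then push the released lid by its grip bar along the rails until the whole lid lies flat on the drying deck, clear of the box. Only press and push with the fingertips: do not lift or tip the lid, leave the tab pressed in, and do not disturb the other things.

Things in the scene. Friction and masses are not known exactly. Their poses are not given: they have to be found in the camera images.
- stand: Fixed wooden stand; origin on the table (z = 0) under the middle of the box, z up. Box: 130 mm along y, 110 mm along x, rim 55 mm above the table. The lid slides on the rim along +y only (a stop closes the -y end) between two rails 6 mm higher than the rim: inner faces at x = -47 and +47 mm, outer at -55 and +55, running the whole length of box and deck
- deck (a point): Centre of the top of the plywood drying deck, at x = 0, y = 136 mm of the stand, level with the box's rim (55 mm above the table). The deck runs on from the box's +y end, from y = 65 to 207 mm of the stand, and ends in a raised stop 10 mm high
- lid: Loose lacquered lid: plate 120 mm along y, 90 along x, 8 thick; origin at the centre of its underside, axes as the stand's. Seated: over the stand's origin, underside 55 mm above the table. 0.15 to 0.31 kg; once released it slides at a few newtons and stays where left. It leaves the box when its origin is past y = 125 mm of the stand and meets the deck's end stop at 147 mm
- lid_bar (a point): Top centre of the grip bar on the lid: 60 mm along x, 12 mm along y, standing 16 mm above the plate (top 24 mm above the lid's underside), 20 mm to -y of the lid's centre. 34 mm of flat plate lies behind it on the -y side, room for fingertips. Its -y face is the one to push
- tab_pad (a point): Top centre of the brass snap tab's flat pad, 36 mm along the stand's x by 42 mm along y, outside the +x rail, at x = 80, y = 66 mm of the stand, 71 mm above the table when out, 63 when in. A blade 8 mm thick reaches from the pad across the lid's path, just ahead of the lid's +y edge
- tab (a joint): How far the snap tab is pressed in, m: 0 out (blade 6 mm above the rim, blocks the lid), 0.008 fully in against a firm stop (blade 2 mm below the rim, lid free). The pad moves straight down at about 4 N (a little more if pressed fast) and stays where it is left
- wax_tin: Bystander, leave alone: round aluminium tin, 44 mm across, 26 mm high, on the stand's base board on its -x side; origin at its underside
- brass_pull: Bystander, leave alone: small turned brass drawer pull, 24 mm across, 26 mm high, on the same strip of base board; origin at its underside
- brass_foot: Bystander, leave alone: small brass disc, 22 mm across, 14 mm high, on the base board on the +x side of the box; origin at its underside
- varnish_jar: Bystander, leave alone: amber jar, 72 mm across, 100 mm high; origin at its underside
- plastic_cup: Bystander, leave alone: clear cup, 76 mm across, 70 mm high; origin at its underside
- tape_roll: Bystander, leave alone: roll of tape lying flat, 90 mm across, 24 mm high; origin at its underside
- mirror: Bystander, leave alone: flat hand mirror lying down, disc 104 mm across with a 100 mm handle, 12 mm thick; origin at its underside
- varnish_brush: Bystander, leave alone: flat brush lying on the table, about 0.2 m long; origin within it
Mind the look-alikes: they are no part of the job. Leave any orange or red look-alike of the lid alone.

How it is judged:
By the outcome, as a careful person would: the job done as asked, in the order asked, and still so for the second after the job is handed in, with the robot touching nothing.
It also fails if it takes over 38 s, if anything falls off the work surface, if the arm or the gripper's body presses on something with over 40 N, if the wrist force passes 120 N, or if a joint passes its speed limit or range.

## Working session

There is one attempt and no reset: what is moved stays moved. The work goes in short steps, each a Python script; the robot and the scene stay as the last script left them, time stands still between calls to the robot, and variables do not carry over. Pictures are saved under pics/ and viewed, about 8 in all and at most 12, crops included, and the job is handed in when it is done.

```bash
mkdir -p pics; ls
python3 - <<'E'
from station import manip
import cv2,numpy as np
np.set_printoptions(precision=4,suppress=True)
for n in("top","scene"):
    cv2.imwrite(f"pics/{n}0.png",manip.get_image(n)); c=manip.calibration(n); print(n,c["K"],c["pose"])
print(manip.get_time_s())
E
```

```text
pics
top [[529.364    0.     313.7541]
 [  0.     529.364  242.0418]
 [  0.       0.       1.    ]] [[  -0.0039   -0.9821    0.1882  291.4926]
 [  -0.9997    0.008     0.0214  -18.0144]
 [  -0.0225   -0.1881   -0.9819 1251.4887]
 [   0.        0.        0.        1.    ]]
scene [[453.3218   0.     317.9492]
 [  0.     453.3218 229.5839]
 [  0.       0.       1.    ]] [[   0.1471    0.5723   -0.8067 1554.7874]
 [   0.9891   -0.0778    0.1252 -149.4345]
 [   0.0089   -0.8163   -0.5775  841.6883]
 [   0.        0.        0.        1.    ]]
0.1
```

View pics/top0.png

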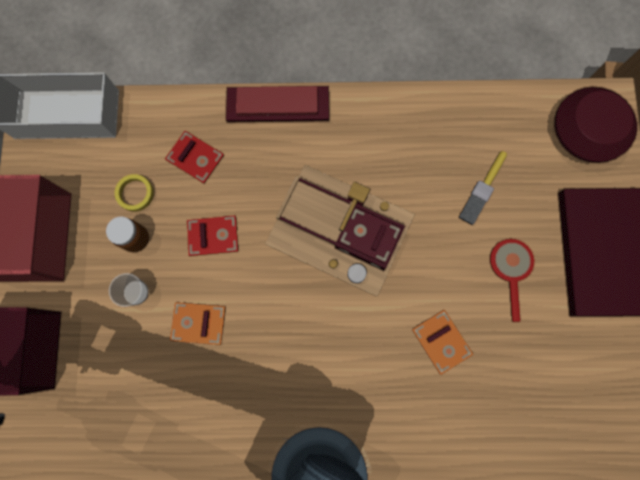

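View pics/scene0.png

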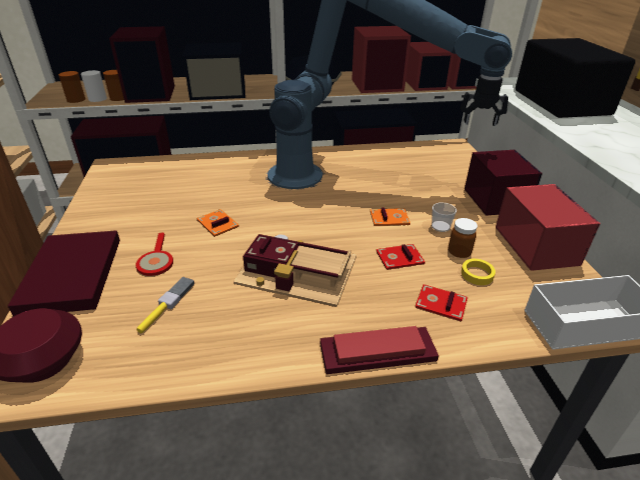

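The top view shows the stand at about (345,230), with the dark maroon lid at (370,238), its bar at about (380,238), the brass pad at (359,191) and the deck at (312,207). Possible mix-ups are the red look-alikes at (195,157) and (212,236), the orange ones at (198,323) and (443,341), and for the tab the small brass parts at (385,206) and (333,264). By the description I choose the maroon lid on the stand and the square pad. Next I'll look closer.

```bash
cat > h.py <<'E'
import numpy as np,cv2
from station import manip
np.set_printoptions(precision=3,suppress=True)
def ray(c,u,v,z):
    P=c["pose"];d=P[:3,:3]@np.linalg.inv(c["K"])@[u,v,1.];o=P[:3,3];return o+d*(z-o[2])/d[2]
def proj(c,p):
    P=c["pose"];q=c["K"]@(P[:3,:3].T@(np.asarray(p,float)-P[:3,3]));return q[:2]/q[2]
def R(a):  # tool down, jaw (z) axis horizontal at world angle a
    x=np.array([0,0,-1.]);z=np.array([np.cos(a),np.sin(a),0]);return np.column_stack([x,np.cross(z,x),z])
E
python3 - <<'E'
from h import *
c=manip.calibration("top")
lid=ray(c,370,237,63);deck=ray(c,312,207,55);pad=ray(c,359,190,71);bar=ray(c,380,238,79)
print(lid,deck,pad,bar)
d=deck-lid;print(np.hypot(*d[:2]),np.arctan2(d[1],d[0]))
a=np.arctan2(d[1],d[0])
print(manip.get_ee_rot(), manip.calibration("wrist")["pose"],manip.calibration("wrist")["K"])
E=cv2.imread("pics/top0.png")[150:310,250:430]
cv2.imwrite("pics/crop.png",cv2.resize(E,None,fx=4,fy=3.75,interpolation=cv2.INTER_CUBIC))
# candidate views
m=(lid+deck)/2
for a2 in (a,a+np.pi,a+np.pi/2,a-np.pi/2):
  for z in(330,):
    print(a2,manip.solve_ik([m[0],m[1],z],R(a2)))
E
```

```text
[ 529.994 -120.729   63.   ] [604.071  11.82   55.   ] [639.334 -97.318  71.   ] [ 524.298 -141.767   79.   ]
151.8434005793216 1.061173810817535
[[-0.001 -0.965  0.262]
 [-0.002  0.262  0.965]
 [-1.     0.    -0.002]] [[  0.261   0.914   0.309  90.935]
 [  0.965  -0.247  -0.084 648.184]
 [ -0.      0.32   -0.947 372.828]
 [  0.      0.      0.      1.   ]] [[369.101   0.    318.639]
 [  0.    369.101 242.302]
 [  0.      0.      1.   ]]
1.061173810817535 [-0.295 -0.004  1.67  -0.     1.475 -1.356]
4.202766464407328 [-0.295 -0.004  1.67  -0.     1.475  1.786]
2.6319701376124316 None
-0.5096225159773615 [-0.295 -0.004  1.67  -0.     1.475  0.215]
```

Run:
```python
from h import *
manip.gripper_close(40)
manip.movep([575,-75,250],R(-0.51))
c=manip.calibration("wrist");im=manip.get_image("wrist")
cv2.imwrite("pics/w1.png",im);np.savez("w1.npz",K=c["K"],pose=c["pose"])
print(manip.get_time_s(),manip.get_tcp_pos(),manip.get_wrist_force(),manip.get_grip_width())
```

```text
3.7667 [575.087 -74.316 250.005] [-0.892 -0.304  0.281] 0.001679522512764691
```

View pics/w1.png

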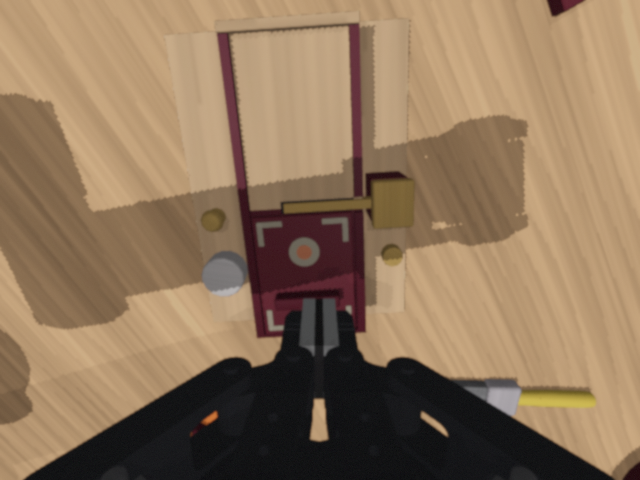

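The wrist view shows the maroon lid on the stand. Its bar is at about (308,298), the lid marker at (304,252) and the pad top at about (392,204). The blade runs from (285,207) to (368,204), across the lid's +y edge. The rails are at columns of about 228 and 356. The choice is confirmed, so I'll measure the rails and pad by colour.

Run:
```python
from h import *
im=cv2.imread("pics/w1.png");c=dict(np.load("w1.npz"))
hsv=cv2.cvtColor(im,cv2.COLOR_BGR2HSV);H,S,V=cv2.split(hsv)
mar=(((H>165)|(H<5))&(S>70)&(V>40)).astype(np.uint8)
# rails rows 45..165
mid=[];
Ls=[];Rs=[]
for v in range(45,165,4):
    r=mar[v]; l=np.where(r[200:265])[0]+200; q=np.where(r[330:385])[0]+330
    if len(l)>3: Ls.append(ray(c,(l[0]+l[-1]+1)/2,v,61)[:2])
    if len(q)>3: Rs.append(ray(c,(q[0]+q[-1]+1)/2,v,61)[:2])
for n,p in(("L",Ls),("R",Rs)):
    p=np.array(p);d=cv2.fitLine(p.astype(np.float32),cv2.DIST_HUBER,0,.01,.01).ravel();print(n,len(p),d,np.arctan2(d[1],d[0]))
    if n=="L":l0=d
    else: r0=d
yl=((H>18)&(H<32)&(S>140)&(V>60)).astype(np.uint8)
n,lab,st,ce=cv2.connectedComponentsWithStats(yl)
for i in range(1,n):
    if st[i,4]>80: print(st[i],ce[i])
print("pad hsv",hsv[190:192,392],"side",hsv[176,390],"blade",hsv[206,320])
print("lid marker",ray(c,304,252,63),"bar top?",ray(c,308,295,79))
for uv in((371,179),(412,176),(414,228),(373,230)):print(uv,ray(c,*uv,71))
```

```text
L 30 [  0.436   0.9   562.475  48.25 ] 1.1192837
R 30 [  0.434   0.901 651.179  -1.377] 1.1220709
[206 210  18  19  91] [216.714 216.505]
[ 520  390   75   17 1138] [557.106 398.078]
pad hsv [[ 20 138 122]
 [ 19 140 122]] side [175 154  43] blade [ 19 137 119]
lid marker [547.241 -98.132  63.   ] bar top? [ 533.164 -131.214   79.   ]
(371, 179) [630.592 -66.48   71.   ]
(412, 176) [661.687 -80.928  71.   ]
(414, 228) [ 644.357 -123.181   71.   ]
(373, 230) [ 612.155 -107.35    71.   ]
```

Yaw is 1.1207. The rail spacing comes to 101.5 mm (102 expected), and the pad-based and rail-based stand x agree within 1.3 mm. Next is pressing the pad.

```bash
cat >> h.py <<'E'
A=1.1207; Y=np.array([np.cos(A),np.sin(A)]); X=np.array([Y[1],-Y[0]]); RT=R(A-np.pi/2)
O=535.4*X+126.2*Y
def W(x,y,z): return [*(O+x*X+y*Y),z]
E
python3 - <<'E'
from h import *
print(O)
manip.movep(W(80,66,105),RT)
manip.move_l(W(80,66,86),max_speed=80)
f0=manip.get_wrist_force();print(f0)
z=84
while z>68:
    manip.move_l(W(80,66,z),max_speed=40)
    f=manip.get_wrist_force()-f0;p=manip.get_tcp_pos();print(z,p[2],f)
    if f[2]>18:break
    z-=1.5
print(manip.get_time_s())
E
```

```text
[ 536.981 -119.296]
[-0.694 -0.019  0.083]
84 84.18674829754485 [ 1.413  0.13  -0.245]
82.5 82.42144009847522 [-0.186 -0.209 -0.296]
81.0 81.04516136626424 [2.815 0.355 0.866]
79.5 79.68488015953926 [-0.139 -0.303  2.18 ]
78.0 78.05377745606798 [1.46  1.282 1.081]
76.5 76.45001145822 [ 1.777 -0.314  1.625]
75.0 74.888207091331 [ 1.557 -0.99   2.086]
73.5 74.03441507835433 [-0.033  0.721  5.574]
72.0 73.94650539666476 [-4.488  1.97  13.308]
70.5 73.89022468899674 [-8.47  3.08 21.32]
7.3333
```

The pad met its firm stop with the tip at 62.9 mm (63 expected). I'll retract, hover behind the bar and check.

Run:
```python
from h import *
manip.move_l(W(80,66,120),max_speed=150)
manip.movep(W(0,-43,120),RT)
c=manip.calibration("wrist");im=manip.get_image("wrist");cv2.imwrite("pics/w2.png",im);np.savez("w2.npz",K=c["K"],pose=c["pose"])
print(manip.get_time_s(),manip.get_tcp_pos(),manip.get_wrist_force())
print("predicted: pad in",proj(c,W(80,66,63)),"bar top ends",proj(c,W(-30,-14,79)),proj(c,W(30,-14,79)),proj(c,W(-30,-26,79)),proj(c,W(30,-26,79)),"lid +y corners",proj(c,W(-45,60,63)),proj(c,W(45,60,63)))
```

```text
8.4667 [ 518.422 -157.83   119.424] [ 0.248  0.591 -0.45 ]
predicted: pad in [492.898  56.299] bar top ends [256.535 233.487] [379.827 233.539] [257.843 256.535] [378.555 256.605] lid +y corners [221.155  70.861] [415.301  70.721]
```

View pics/w2.png

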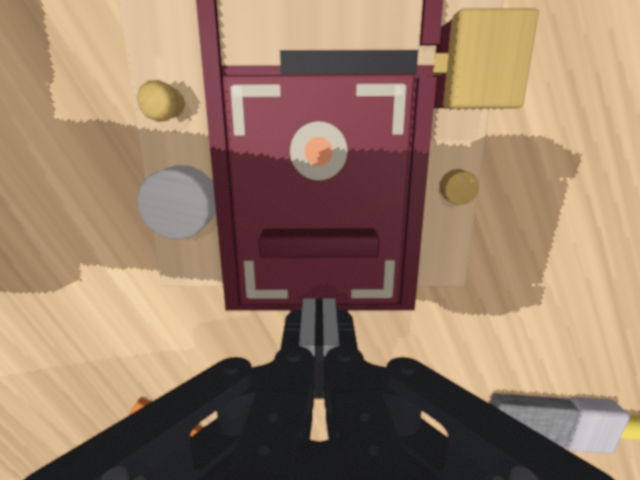

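The bar at (259–379, 229–257) and the lid's +y edge at row ~72 match my predictions within a few pixels. The blade slot is dark (down), so the lid is free. Now I'll descend behind the bar and push.

Run:
```python
from h import *
manip.move_l(W(0,-43,90),max_speed=120)
manip.move_l(W(0,-43,77.5),max_speed=40)
f0=manip.get_wrist_force();print(f0,manip.get_tcp_pos())
def f():
    d=manip.get_wrist_force()-f0;print("fx,fy,fz",d[:2]@X,d[:2]@Y,d[2],"y",(manip.get_tcp_pos()[:2]-O)@Y);return d[:2]@Y,d[2]
ok=True
for y in(-30,-15,10,40,70,90,100):
    manip.move_l(W(0,y,77.5),max_speed=60);a=f()
    if a[0]<-20 or abs(a[1])>15: ok=False;print("stop");break
if ok:
    manip.dwell(.2);f()
    manip.move_l(W(0,88,77.5),max_speed=80)
    manip.move_l(W(0,88,125),max_speed=120)
    c=manip.calibration("wrist");cv2.imwrite("pics/w3.png",manip.get_image("wrist"));np.savez("w3.npz",**c)
    for yl in(125,138,147):print(yl,"bar -y top edge",proj(c,W(-30,yl-26,79)),proj(c,W(30,yl-26,79)),"lid -y edge",proj(c,W(-45,yl-60,63)),"+y",proj(c,W(0,yl+60,63)))
    print("pad",proj(c,W(80,66,63)))
print(manip.get_time_s())
```

```text
[ 0.809 -0.624  0.005] [ 518.17  -157.979   77.36 ]
fx,fy,fz -0.5358713414481449 0.5266585001166915 0.41500775558389563 y -29.444373357193673
fx,fy,fz -0.8445971922294953 0.48966889811863423 -0.7034385264536688 y -14.494109571747508
fx,fy,fz -0.13812847629553818 0.6992162172704972 0.3380058839479061 y 10.403349770169479
fx,fy,fz -0.35668320501799977 -0.011993308326433971 -0.32464071777332143 y 40.32714626530791
fx,fy,fz 0.25674037399562016 0.1562053203942713 0.5112998271213874 y 70.30553003071724
fx,fy,fz -1.0901602142394577 -0.3695756275473653 0.44589422522776856 y 90.43631162784698
fx,fy,fz -1.9099963703272438 -0.9920111895422394 -0.6364249680315891 y 100.41450017481411
fx,fy,fz -1.0433593843367504 0.19233564510067952 0.8202378583778589 y 99.95389489503202
125 bar -y top edge [259.262 263.687] [375.179 263.807] lid -y edge [240.88  307.137] +y [317.271  86.34 ]
138 bar -y top edge [257.957 239.844] [376.457 239.96 ] lid -y edge [239.375 287.061] +y [317.257  56.57 ]
147 bar -y top edge [257.019 222.705] [377.375 222.819] lid -y edge [238.298 272.696] +y [317.247  35.113]
pad [453.628 305.859]
13.8583
```

View pics/w3.png

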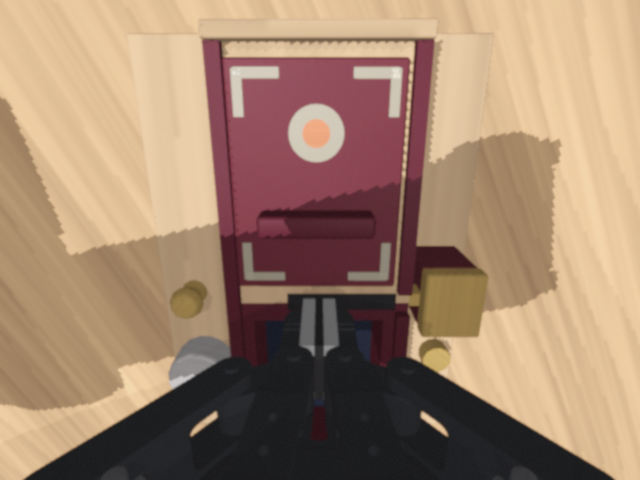

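The lid's -y edge is at row ~287, its +y edge at ~57 and the bar's rear edge at ~238. All of these match lid y ≈ 138 mm, past 125 and short of the 147 stop. The blade slot is still down. I'll raise the arm and do a last check from the scene camera.

Run:
```python
from h import *
c=dict(np.load("w3.npz"))
for z in(63,71):print(z,[proj(c,W(80+a,66+b,z)).round(1) for a,b in((-18,21),(18,21),(18,-21),(-18,-21))])
manip.move_l(W(0,60,240),max_speed=150)
q=manip.get_joints().copy();q[0]+=0.9;manip.goto_joints(q)
t=manip.get_image("top")[150:310,250:430];s=manip.get_image("scene")[210:320,210:390]
cv2.imwrite("pics/fin.png",np.vstack([cv2.resize(t,(480,300),interpolation=2),cv2.resize(s,(480,293),interpolation=2)]))
print(manip.get_time_s(),manip.get_wrist_force())
```

```text
63 [array([426.3, 272.9]), array([489.6, 273. ]), array([479.3, 336.8]), array([419.8, 336.8])]
71 [array([430.3, 278.7]), array([496. , 278.8]), array([484.9, 344.5]), array([423.3, 344.5])]
16.6917 [-0.599  0.351  0.613]
```

View pics/fin.png

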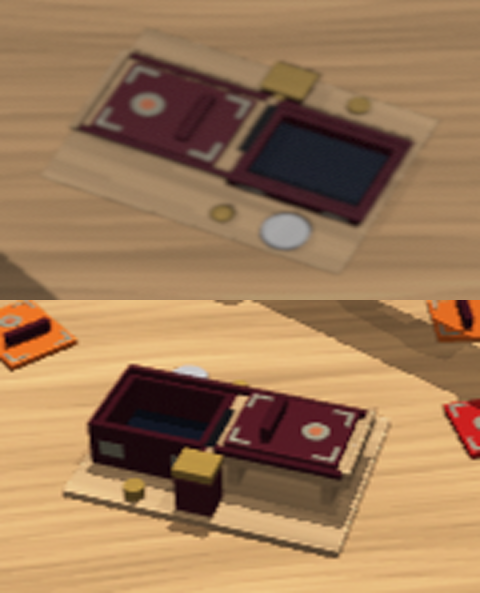

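The pad corners fit z = 63 (tab in). The box is open, the lid lies flat on the deck between the rails, and the tin, pull and foot are in place. Handing in.

```bash
python3 -c "
from station import manip
print(manip.hand_in(),manip.get_time_s())"
```

```text
the job is handed in; nothing more can be done
the job is handed in; nothing more can be done
```

The job is done and handed in at about 17 s on the robot's clock. I pressed the snap tab fully in, then pushed the lid by its grip bar onto the drying deck with the closed fingertips.

- **Tab:** it met its firm stop with the fingertips at 62.9 mm (63 expected), pressed to about 21 N. After the push, the pad's corners in the wrist view fitted the pressed-in height (63 mm) better than the out height (71 mm), to about 5 px. The blade was still down.
- **Lid:** its front edge, rear edge and bar all put it at y ≈ 138 mm, past the 125 mm where it leaves the box and short of the 147 mm stop. It lies flat between the rails.
- **Other things:** the wax tin, brass pull and brass foot look undisturbed in the last picture. That crop did not show the jar, cup, tape, mirror or brush, but the arm worked only around the stand.
- **Forces:** sideways and vertical forces stayed under about 2 N where I read them during the push.

No check failed. The only disagreements were small: 1.3 mm in stand x between the pad and rail estimates, and a few pixels in the pictures.

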